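Raise the counterweighted gate and send the welded box down the slide

ROBOT

A 7-joint arm with a two-finger parallel gripper is mounted at the origin on the work surface. World frame = base frame: x ahead of the robot, y to its left, z up, the work surface at z = 0. Lengths are in mm, angles in rad, forces in N, time in s.
With the tool pointing down it reaches from about 425 to 925 mm from the base axis. Payload 6.8 kg.
Tool frame: the origin (TCP) lies at the very end of the fingers, on their centre line; the grasp point (between the pads) lies 19 mm behind it; z points along the fingers, y is the line along which they close (so a half turn about z gives the same grasp; the last joint's range is limited). The gripper opens to 85 mm and grips with 20 to 120 N. Pads are 22 mm wide; open, the fingers measure 114 mm over their backs; the gripper's body (76 mm by 85 mm) begins 54 mm behind the grasp point. The pads swing forward as they close: fully open they stand 13 mm farther back than shut.
Start: joints at [1.058, 0.477, 0.022, 1.555, -0.011, 1.109, -0.083], TCP at [265.849, -620.461, 231.308] pointing down, gripper open.
Joint ranges: [-2.96, 2.96], [-0.34, 2.1], [-1.41, 1.46], [0.24, 2.44], [-1.37, 4.51], [0.17, 1.92], [-2.96, 2.96]. Speed limits (rad/s): [2.39, 2.39, 3.14, 3.14, 3.14, 3.14, 3.14].

INTERFACE

Orientations are given as a rotation vector (axis times angle).
In Python, from workcell import robot, imaging, workorder gives the robot as it stands.
- The arm moves only by the tool carry_out, never from a script. Its argument "series" is a list of rows, each a list of 6 numbers: the shift along the tool's x, y, z normalised to -1 to 1, where 1 is 250 mm, then the turn, a rotation vector about the tool's x, y, z normalised to -1 to 1, where 1 is pi/2 rad. In form: [[x, y, z, wx, wy, wz], ...]. A call has 1 to 12 rows; each row is the pose to reach, as a shift and turn from the pose commanded when the call began, along the tool's axes at that moment; what a row does not reach only later rows make up. A row lasts 1/10 s, in which the tool goes at most 50 mm and 8.59 degrees, less where a joint would pass 70% of its speed; a pose out of reach is approached as far as the arm can. A call with a number of a shift or a turn outside -1 to 1 is refused whole. A call with a gripper value outside its range is refused whole. "claw" is the opening, from 0 (shut) to 1 (fully open), set as the call begins (left out, the last holds). The fingers move at their own pace and stop on an object; "newtons" is the grip in N (left out, the last holds). Time passes only in rows, so rows that repeat a pose let the fingers close. It gives the time, the measured TCP pose, the force, the opening and the grip force at its end, in the units of the state.
- robot.get_obs(): the state, without advancing time (a new reading comes with each control period).
- imaging.capture(name): name is "scene" or "top" or "wrist"; returns a dict with "img" (420x560x3 uint8, red, green, blue), "vertical_fov" (degrees; the focal length in pixels is half the picture's height over the tangent of half this angle, whatever the lens; pixels are square), "cx", "cy" (the principal point, pixels), "rvec" (rotation vector, rad) and "tvec" (3), from world to camera coordinates, as OpenCV has them. Camera axes: x right, y down, z forward; pixel columns grow to the right and rows downward; lengths in mm; the calibration is good to about 2 mm. A picture is of the moment at which its call begins. There is no depth.
- workorder.finish_job(): hands the job in; it is judged then, once.
The state is a dict: "time": time; "joint_pos": joint angles; "dq": joint speeds; "joint_efforts": joint torques, N m; "eef_pos": TCP position; "tcp_rot": TCP orientation; "contact_force": force on the tool from outside, world axes, zero at the start; "ft_torque": the same for the moment, N m; "gripper_width": finger opening in mm; "gripper_force": force on a finger pad.
Only numpy, scipy, OpenCV 4.12 (cv2) and the standard library are available. Lean on these libraries where they do the work, as an engineer would, in place of code of your own. Each camera call takes 0.05 s, during which the arm holds its last target. There are 200 camera calls.

TASK

Push the counterweighted gate bar of the slide up past its balance point so that it stays raised by itself, without flinging it up. Then push the open steel box that waits behind it along the slide until it rests against the end stop. Only push: do not lift or tip the box, and leave the other things on the bench alone.

Things in the scene. Friction and masses are not known exactly. Their poses are not given: they have to be found in the camera images.
- lane: the fixed slide; origin on the bench midway between the rails, right below the gate bar; x across it, away from the robot; y along it; z up. Grey base plate 8 mm thick, x -90 to 160, y -190 to 230 mm. Two dark steel rails, inner faces at x = -59 and 59, outer -65 and 65, tops 33 mm above the bench, y -170 to 230. Open at +y. Place and yaw vary
- stop (a point): middle of the end stop's face at the -y end of the slide, 30 mm above the bench (x = 0, y = -170 mm of the slide): a steel bar across the slide, its top 53 mm above the bench
- gate (a joint): angle of the gate bar, rad: 0 = down, level across the slide; grows as its near end rises and swings away from the robot; 1.65 = fully raised, just past upright, at its stop. It balances at about 1.0: below 0.95 it falls back down, above 1.1 it goes on to the raised stop by itself, damped, in a second or two. Raising it takes under 4 N at the cross-rod
- gate_rod (a point): centre of the round cross-rod on the near end of the gate bar: 16 mm thick, 90 mm long along the slide's y, 210 mm from the pivot, 85 mm above the bench when down; free below it and on the robot's side. The bar is 20 x 20 mm, at y = 0 of the slide; under it, 25 mm beyond the rod, stands a rest post (12 x 24 mm, 74 tall)
- gate_pivot (a point): the gate's pivot on the slide's far side (x = 110, y = 0, z = 85 mm of the slide), its axis parallel to the slide's y. Beyond it sits the gate's counterweight, a steel cylinder 48 mm thick
- tray: the welded open-topped steel box to push: 110 mm across the slide (x), 130 along it (y), 80 tall, walls 4, 0.4 to 0.8 kg. Stands on the plate between the rails (4 mm play each side), on the +y side of the gate, too tall to pass the lowered bar. Origin at the centre of its underside; home, its origin is at y = -105 mm of the slide
- bush: steel bushing, a ring 44 mm across, 35 mm tall, 13 mm bore radius, standing on the bench near the slide; origin at the centre of its underside. A bystander, to be left alone
- square: dark L-shaped steel set-square, limbs 90 and 75 mm, 18 mm thick, lying flat on the bench near the slide; origin under the long limb. A bystander
- grinder: angle grinder with red body, 290 mm long, 62 mm high, lying to the right of the slide; origin under its body, x along it. A bystander
- hammer: hammer lying on the bench to the robot's left; x along the handle. A bystander
- brush: hand brush lying on the bench to the robot's left; x along the handle. A bystander
- spray: grey can, 60 mm across, 180 mm tall, standing at the near left; origin at the centre of its underside. A bystander
- bin: dark open steel box, 120 x 160 x 70 mm, standing loose on the bench at the right edge; origin at the centre of its underside. A bystander
Mind the look-alikes: they are no part of the job. Leave any blue or pink look-alike of the tray alone.

How it is judged (in metres and radians):
On the way, in this order (a step that is already met when the one before it is completed fails the run):
1. the gate is fully raised (value of joint gate above 1.55 rad), for 0.2 s.
2. the box rests against the end stop, gate still raised (value of joint gate above 1.55 rad and y of tray in the frame of lane below -0.1 m and x of tray in the frame of lane between -0.012 and 0.012 m and z of tray in the frame of lane below 0.013 m and angle between tray's own z axis and vertical below 0.05 rad), for 0.2 s.
At the end, for the whole second after the job is handed in: The gate stays raised by itself (joint above 1.55 rad) and the box stands flat at rest between the rails, within 5 mm of the end stop (all of step 2 and linear speed of tray below 0.02 m/s); the robot touches nothing.
It fails at once if the box is lifted off the slide (over 15 mm) or tipped (over 0.2 rad) (z of tray in the frame of lane above 0.023 m or angle between tray's own z axis and vertical above 0.2 rad).
It fails at once if the gate is flung up (over 4 rad/s) (velocity of joint gate above 4 rad/s).
It fails at once if a bystander is moved more than 30 mm or tipped over (distance of any of bush, square, grinder, hammer, brush, spray, bin from where it was at the start of the episode above 0.03 m or angle between any of spray, bush's own z axis and vertical above 0.5 rad).
It also fails if it takes over 51 s, if anything falls off the work surface, if the arm or the gripper's body presses on something with over 40 N, if the wrist force passes 120 N, or if a joint passes its speed limit or range.

## Working session

There is one attempt and no reset: what is moved stays moved. The work goes in short steps, Python scripts to look and compute and a tool call to move; the robot and the scene stay as the last step left them, time stands still between calls to the robot, and variables do not carry over. Pictures are saved under pics/ and viewed, at most 10 in all, crops included, and the job is handed in when it is done.

Besides the shell and the picture viewer there is one more tool, called after "Call:" as name([rows], argument=value, ...), one row to a line, values as JSON. carry_out: Moves the arm, as the interface text tells. Scaled input: -1 to 1 covers 250 mm each way for a shift and pi/2 rad each way for a turn. Its arguments: {"type":"object","properties":{"series":{"type":"array"},"claw":{"type":"number"},"newtons":{"type":"number"}},"required":["series"]}

```bash
mkdir -p pics
cat > h.py <<'E'
import numpy as np, cv2
from workcell import robot, imaging, workorder
def cap(n,f=None):
    c=imaging.capture(n)
    if f: cv2.imwrite('pics/'+f,cv2.cvtColor(c['img'],cv2.COLOR_RGB2BGR))
    return c
def cam(c):
    f=c['img'].shape[0]/2/np.tan(np.radians(c['vertical_fov'])/2)
    R=cv2.Rodrigues(np.array(c['rvec'],float))[0]; t=np.array(c['tvec'],float).ravel()
    return f,R,t
def ray(c,u,v):
    f,R,t=cam(c); d=R.T@np.array([(u-c['cx'])/f,(v-c['cy'])/f,1]); return -R.T@t,d/np.linalg.norm(d)
def plane(c,u,v,z):
    o,d=ray(c,u,v); return o+d*(z-o[2])/d[2]
def proj(c,p):
    f,R,t=cam(c); q=R@np.array(p,float)+t; return f*q[0]/q[2]+c['cx'],f*q[1]/q[2]+c['cy']
def tri(c1,p1,c2,p2):
    A=[];b=[]
    for c,p in((c1,p1),(c2,p2)):
        o,d=ray(c,*p); M=np.eye(3)-np.outer(d,d); A.append(M); b.append(M@o)
    return np.linalg.solve(sum(A),sum(b))
E
python3 - <<'E'
from h import *
import pickle
cs={n:cap(n,n+'0.png') for n in('scene','top')}
pickle.dump(cs,open('c0.pkl','wb'))
for n,c in cs.items(): print(n,c['vertical_fov'],c['cx'],c['cy'],ray(c,280,210))
print(robot.get_obs())
E
```

```text
scene 52.791319129942316 281.27720761066365 217.4319965188351 (array([1255.12687575,  197.49752137, 1100.64262723]), array([-0.59147509, -0.19972208, -0.78119671]))
top 55.81803136116208 288.5243820831137 204.0671157516766 (array([ 191.16693454,  -44.00563928, 1636.18525827]), array([ 0.1834581 ,  0.01792532, -0.98286408]))
{'time': 0.1, 'joint_pos': array([ 1.05789077,  0.47774557,  0.02233974,  1.55637402, -0.01151877,
        1.109292  , -0.08313921]), 'dq': array([-0.00081423, -0.00184688, -0.0005097 , -0.00252596, -0.00020907,
        0.00024764,  0.00035643]), 'joint_efforts': array([ 4.85373224e-03, -5.97755814e+01,  1.61396764e+00, -2.81951022e+01,
        1.28952228e-02,  5.04962954e-03,  2.85437397e-05]), 'eef_pos': array([ 265.62231591, -619.94568735,  230.39495628]), 'tcp_rot': array([-3.07587066e+00, -6.31167581e-01,  6.95927958e-04]), 'contact_force': array([-1.1367325 ,  0.55628019,  0.95977328]), 'ft_torque': array([-0.04834623, -0.04922627,  0.02712774]), 'gripper_force': 0.0, 'gripper_width': 85.76751480317792}
```

View pics/scene0.png

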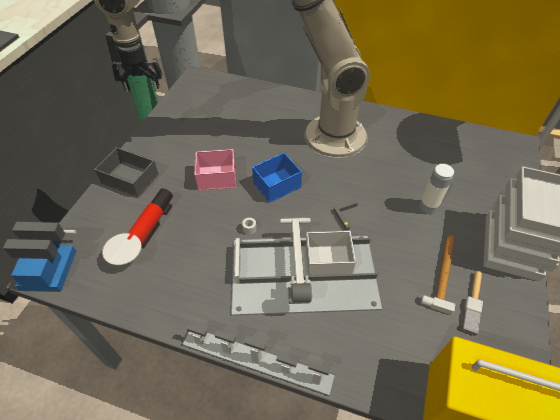

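View pics/top0.png

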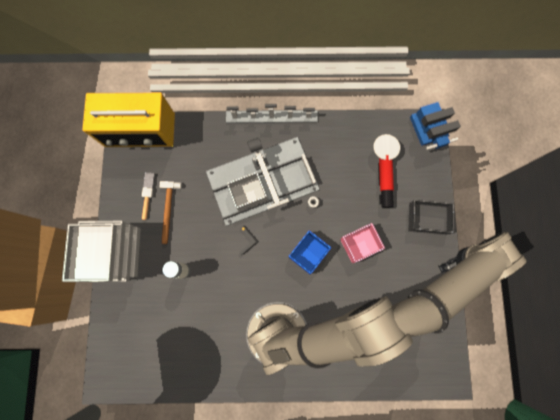

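The grey box between the rails (scene (330,253), top (247,190)) fits the tray description. The blue box (scene (277,177), top (311,252)) and the pink box (scene (215,170), top (362,243)) are look-alikes standing off the slide. I'll confirm with an enlarged crop of both views.

Run:
```python
import pickle,cv2,numpy as np
cs=pickle.load(open('c0.pkl','rb'))
a=cs['scene']['img'][205:325,220:390]; b=cs['top']['img'][130:230,195:335]
a=cv2.resize(a,(0,0),fx=4.5,fy=4.5,interpolation=cv2.INTER_CUBIC);b=cv2.resize(b,(0,0),fx=5.5,fy=5.5,interpolation=cv2.INTER_CUBIC)
cv2.imwrite('pics/a.png',a[:,:,::-1]);cv2.imwrite('pics/b.png',b[:,:,::-1])
```

```text
(no output)
```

View pics/a.png

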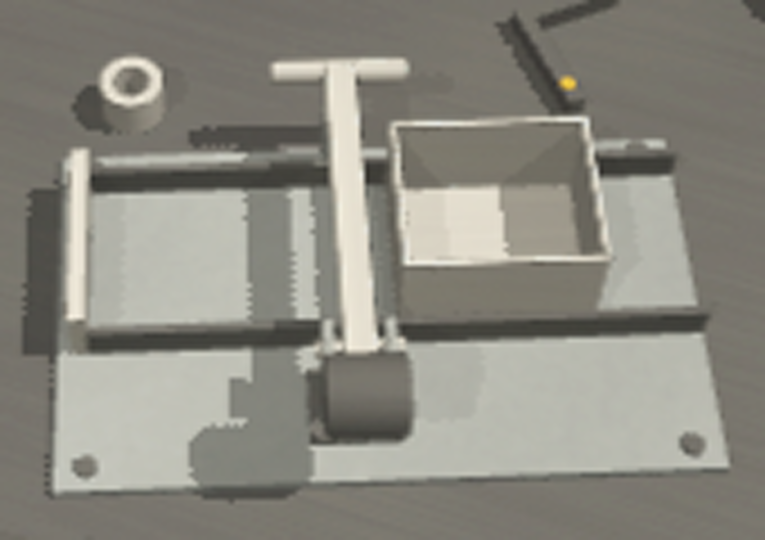

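View pics/b.png

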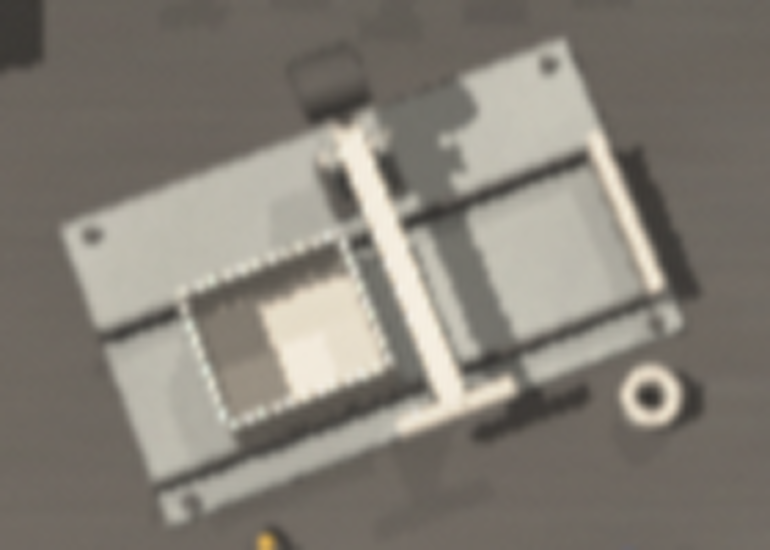

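Confirmed by the crops. The grey tray has its rim at scene crop corners (392,123), (585,118), (607,260), (403,262). It sits between the rails on the open side of the gate, with the end stop at scene crop x≈78. The gate rod is at scene crop (272..409, 69) and top crop (402,427)–(514,383).

```bash
cat > m.py <<'E'
from h import *
import pickle
cs=pickle.load(open('c0.pkl','rb')); S,T=cs['scene'],cs['top']
s=lambda x,y:(x/4.5+220-.4,y/4.5+205-.4); t=lambda x,y:(x/5.5+195-.4,y/5.5+130-.4)
pc=[plane(T,*t(*p),8)[:2] for p in((62,228),(565,40),(165,522),(682,327))]+[plane(S,*s(*p),8)[:2] for p in((728,468),(55,493))]
l=np.array([(160,230),(160,-190),(-90,230),(-90,-190),(160,230),(160,-190)],float)
print(np.round(pc))
def fit(l,w):
    lc,wc=l-l.mean(0),w-w.mean(0); a=np.arctan2((lc[:,0]*wc[:,1]-lc[:,1]*wc[:,0]).sum(),(lc*wc).sum())
    R=np.array([[np.cos(a),-np.sin(a)],[np.sin(a),np.cos(a)]]); o=w.mean(0)-R@l.mean(0); return a,R,o
a,R,o=fit(l,np.array(pc)); print('yaw',a,'o',o,'res',np.round((R@l.T).T+o-pc))
L=lambda p:np.round(np.r_[R.T@(p[:2]-o),p[2]],1)
for n,p,q in(('rodL',(409,68),(402,427)),('rodR',(272,70),(514,383)),('stopfar',(77,345),(596,135)),('stopnear',(80,152),(656,290)),
 ('tr1',(585,118),(230,425)),('tr2',(392,123),(390,362)),('tr3',(607,260),(183,292)),('tr4',(403,262),(345,238))):
    P=tri(S,s(*p),T,t(*q)); print(n,np.round(P),L(P))
P=tri(S,s(132,78),T,t(652,395)); print('bush',np.round(P),L(P))
for q in((567,80),):print('sq',plane(S,*s(*q),18),L(plane(S,*s(*q),18)))
for n,q in(('blue',(311,240)),('sq',(244,240)),('sq',(255,240)),('sq',(240,253))):
  P=plane(T,*q,40 if n=='blue' else 18);print(n,P,L(P))
E
python3 m.py
```

```text
[[ 667.  301.]
 [ 817.  -91.]
 [ 436.  216.]
 [ 584. -178.]
 [ 671.  300.]
 [ 821.  -90.]]
yaw 0.36082420981257946 o [601.20328653  30.4377495 ] res [[ 3.  2.]
 [ 1.  0.]
 [-0. -2.]
 [ 1. -1.]
 [-2.  2.]
 [-3. -1.]]
rodL [492.  35.  84.] [-100.4   42.9   84.3]
rodR [524. -49.  86.] [-100.1  -46.8   86.3]
stopfar [ 731. -112.   28.] [  71.2 -179.    28.5]
stopnear [ 603. -157.   48.] [ -64.3 -176.1   47.9]
tr1 [495. 158.  85.] [-54.4 156.9  85.1]
tr2 [541.  41.  87.] [-53.2  31.   87. ]
tr3 [595. 195.  82.] [ 52.7 156.1  82. ]
tr4 [636.  76.  80.] [48.6 29.8 80. ]
bush [ 525. -152.   35.] [-135.7 -143.9   34.6]
sq [416.08305377 136.00445191  18.        ] [-135.9  164.1   18. ]
blue [ 364.88488966 -139.30282702   40.        ] [-281.   -75.4   40. ]
sq [369.79780652 133.31168832  18.        ] [-180.2  177.9   18. ]
sq [369.38441705  88.35037851  18.        ] [-196.4  136.    18. ]
sq [317.03828566 148.87562364  18.        ] [-224.1  211.1   18. ]
```

```bash
cat >> h.py <<'E'
YAW=0.361; O=np.array([601.,30.4,0])
from scipy.spatial.transform import Rotation as Ro
RL=Ro.from_euler('z',YAW).as_matrix()
def goal(lane,phi):
    p=O+RL@np.array(lane,float)
    R=RL@np.diag([1,-1,-1.])@Ro.from_euler('y',phi).as_matrix()
    return p,R
def row(lane,phi,frm=None):
    "row from pose frm (default: measured)"
    p,R=goal(lane,phi)
    if frm is None:
        o=robot.get_obs(); p0,R0=o['eef_pos'],Ro.from_rotvec(o['tcp_rot']).as_matrix()
    else: p0,R0=goal(*frm)
    return np.round(np.r_[R0.T@(p-p0)/250,Ro.from_matrix(R0.T@R).as_rotvec()/(np.pi/2)],3)
def st():
    o=robot.get_obs(); R0=Ro.from_rotvec(o['tcp_rot']).as_matrix(); Rl=RL.T@R0
    print('t',round(o['time'],2),'lane',np.round(RL.T@(o['eef_pos']-O),1),'zt',np.round(Rl[:,2],3),'xt',np.round(Rl[:,0],3),'q',np.round(o['joint_pos'],2),'F',np.round(RL.T@o['contact_force'],1),'w',round(o['gripper_width'],1))
E
python3 -c "
from h import *
st()
print(goal((-140,30,230),0)[0],row((-140,30,230),0),row((-140,30,230),.7))"
```

```text
t 0.1 lane [-543.5 -490.   230.4] zt [-0.     0.002 -1.   ] xt [ 0.999  0.044 -0.   ] q [ 1.06  0.48  0.02  1.56 -0.01  1.11 -0.08] F [-0.9  0.9  1. ] w 85.8
[459.42752997   9.01692891 230.        ] [ 1.703e+00 -2.007e+00  5.000e-03 -1.000e-03  0.000e+00  2.800e-02] [ 1.703 -2.007  0.005 -0.011  0.446  0.026]
```

Call:
carry_out([
  [0.85,-1,0,0,0,0.028],
  [0.85,-1,0,0,0,0.028],
  [0.85,-1,0,0,0,0.028],
  [0.85,-1,0,0,0,0.028],
  [0.85,-1,0,0,0,0.028],
  [0.85,-1,0,0,0,0.028],
  [0.85,-1,0,0,0,0.028],
  [0.85,-1,0,0,0,0.028],
], claw=0)

```text
time: 0.9
eef_pos: [364.2, -302.6, 231.2]
tcp_rot: [-3.087, -0.574, -0.001]
contact_force: [0.0, -1.2, 1.1]
gripper_width: -0.1
gripper_force: 0.0
```

```bash
python3 -c "
from h import *
st()
print(row((-140,30,230),.4))"
```

```text
t 0.9 lane [-339.2 -227.9  231.2] zt [ 0.001  0.001 -1.   ] xt [1.    0.007 0.001] q [ 0.68  0.15 -0.13  2.01  0.02  0.98 -0.66] F [-0.4 -1.1  1.1] w -0.1
[ 0.804 -1.026  0.007 -0.002  0.254  0.004]
```

```bash
cat > k.py <<'E'
from h import *
from scipy.optimize import least_squares
lo=np.array([-2.96,-.34,-1.41,.24,-1.37,.17,-2.96]);hi=np.array([2.96,2.1,1.46,2.44,4.51,1.92,2.96])
def fk(q,P):
    R=np.eye(3);p=np.zeros(3)
    for i,l in zip((0,2,4,6),P):
        R=R@Ro.from_euler('z',-q[i]).as_matrix(); p=p+R@[0,0,l]
        if i<6: R=R@Ro.from_euler('y',q[i+1]).as_matrix()
    return p,R
obs=[([1.05789,.47775,.02234,1.55637,-.01152,1.10929,-.08314],[265.62,-619.95,230.39],[-3.07587,-.63117,.0007])]
o=robot.get_obs(); obs.append((o['joint_pos'],o['eef_pos'],o['tcp_rot']))
def res(P): return np.concatenate([fk(q,P)[0]-p for q,p,_ in obs])
s=least_squares(res,[300,550,470,350]); P=s.x
if __name__=='__main__':
    print(P,np.round(s.fun,1)); 
    for q,p,r in obs: print(np.round(fk(q,P)[1].T@Ro.from_rotvec(r).as_matrix(),3))
E
python3 k.py
```

```text
[-52928.3202071     386.90103007    452.53282316 -53023.60808084] [51.8 27.4  6.2 -1.8 -1.2 -6.2]
[[ 0. -1.  0.]
 [ 1.  0. -0.]
 [ 0.  0.  1.]]
[[ 0. -1. -0.]
 [ 1.  0. -0.]
 [ 0. -0.  1.]]
```

Call:
carry_out([
  [0.2,0,0,0.22,0.13,0],
  [0.4,0,0,0.22,0.13,0],
  [0.4,0,0,0.22,0.13,0],
  [0.4,0,0,0.22,0.13,0],
  [0.4,0,0,0.22,0.13,0],
])

```text
time: 1.4
eef_pos: [455.0, -272.9, 230.4]
tcp_rot: [-2.716, -0.491, -0.191]
contact_force: [-0.0, 0.3, -0.6]
gripper_width: 0.1
gripper_force: 0.0
```

```bash
python3 -c "
from h import *
st()"
```

```text
t 1.4 lane [-243.7 -232.2  230.4] zt [ 0.197  0.335 -0.921] xt [ 0.98  -0.037  0.196] q [ 0.77  0.37 -0.16  1.79 -0.33  1.18 -0.45] F [ 0.1  0.3 -0.6] w 0.1
```

Call:
carry_out([
  [0,0,0,0.22,0.13,0],
  [0,0,0,0.44,0.26,0],
  [0,0,0,0.44,0.26,0],
  [0,0,0,0.44,0.26,0],
  [0,0,0,0.44,0.26,0],
  [0,0,0,0.44,0.26,0],
  [0,0,0,0.44,0.26,0],
])

```text
time: 2.1
eef_pos: [455.4, -271.3, 229.8]
tcp_rot: [-1.935, -0.35, -0.464]
contact_force: [-0.3, -0.3, -0.1]
gripper_width: 0.2
gripper_force: 0.0
```

```bash
python3 -c "
from h import *
st();o=robot.get_obs();print(o['joint_pos'],o['eef_pos'],o['tcp_rot'])"
```

```text
t 2.1 lane [-242.8 -230.8  229.8] zt [ 0.474  0.804 -0.359] xt [ 0.835 -0.282  0.472] q [ 1.04  0.76 -0.26  1.61 -0.71  1.65 -0.15] F [-0.4 -0.2 -0.1] w 0.2
[ 1.03992274  0.75880942 -0.25526626  1.60909538 -0.71284104  1.65125202
 -0.15305535] [ 455.36604239 -271.32816827  229.80754244] [-1.93461531 -0.35009931 -0.46407868]
```

```bash
cat >> h.py <<'E'
def lrow(*pts):
    "tool-frame rows to lane points at fixed orientation, from measured pose"
    o=robot.get_obs(); R0=Ro.from_rotvec(o['tcp_rot']).as_matrix()
    for l in pts: print(list(np.round(R0.T@(O+RL@np.array(l,float)-o['eef_pos'])/250,3)), l)
E
python3 -c "
from h import *
lrow((-156,-96,84),(-112,-24,55))"
```

```text
[np.float64(-0.137), np.float64(0.284), np.float64(0.808)] (-156, -96, 84)
[np.float64(-0.126), np.float64(0.276), np.float64(1.164)] (-112, -24, 55)
```

Call:
carry_out([
  [-0.14,0.28,0.2,0,0,0],
  [-0.14,0.28,0.4,0,0,0],
  [-0.14,0.28,0.6,0,0,0],
  [-0.14,0.28,0.8,0,0,0],
  [-0.14,0.28,0.8,0,0,0],
  [-0.14,0.28,0.8,0,0,0],
  [-0.14,0.28,0.8,0,0,0],
])

```text
time: 2.8
eef_pos: [489.6, -115.4, 88.1]
tcp_rot: [-1.937, -0.358, -0.467]
contact_force: [0.5, -0.6, 1.0]
gripper_width: -0.2
gripper_force: 0.0
```

```bash
python3 -c "
from h import *
st();lrow((-112,-24,55));cap('scene','s1.png');cap('wrist','w1.png')
c=cv2.imread('pics/s1.png')[170:310,120:400];w=cv2.imread('pics/w1.png')
cv2.imwrite('pics/s1c.png',np.vstack([cv2.resize(c,(600,300)),cv2.resize(w,(400,300))[:, :].repeat(1,0) if 0 else cv2.copyMakeBorder(cv2.resize(w,(400,300)),0,0,0,200,0)]))"
```

```text
t 2.8 lane [-155.7  -97.    88.1] zt [ 0.472  0.804 -0.362] xt [ 0.835 -0.276  0.476] q [ 0.91  0.89 -0.34  1.85 -0.81  1.26  0.01] F [ 0.3 -0.7  1. ] w -0.2
[np.float64(0.002), np.float64(0.002), np.float64(0.365)] (-112, -24, 55)
```

View pics/s1c.png

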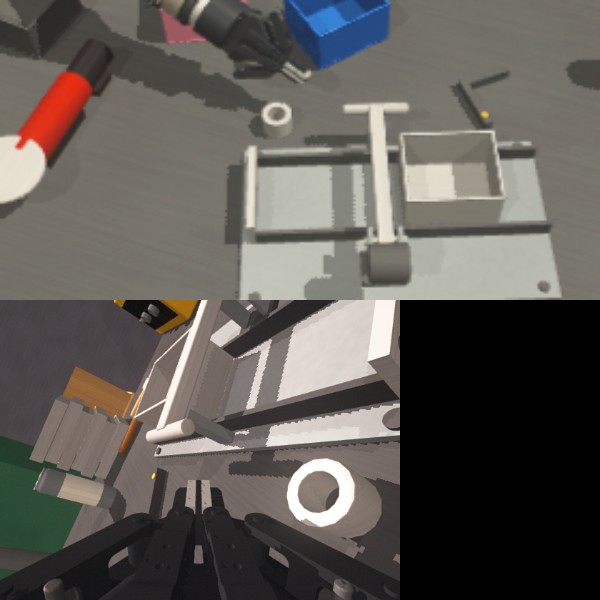

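The scene half of the picture shows the fingertip at crop (305,75), short of the rod at (345–408,107), and clear of the bush at (277,118). The wrist half shows the rod end ahead at (170,432) with free space below it. Next I slide the fingers under it.

Call:
carry_out([
  [0,0,0.1,0,0,0],
  [0,0,0.2,0,0,0],
  [0,0,0.3,0,0,0],
  [0,0,0.365,0,0,0],
  [0,0,0.365,0,0,0],
])

```text
time: 3.4
eef_pos: [504.6, -29.4, 58.4]
tcp_rot: [-1.927, -0.359, -0.47]
contact_force: [-1.8, 1.6, 18.5]
gripper_width: -0.2
gripper_force: 0.0
```

```bash
python3 -c "
from h import *
st()
off=np.array([-7.7,-24,-25.1])
lrow(*[np.round(np.array([110-210*np.cos(t),0,85+210*np.sin(t)])+off,1) for t in np.arange(0.05,1.26,.1)])
cap('top','t2.png');cap('scene','s2.png');a=cv2.imread('pics/t2.png')[130:270,195:345];b=cv2.imread('pics/s2.png')[190:300,200:350]
cv2.imwrite('pics/c2.png',np.hstack([cv2.resize(a,(400,373)),cv2.resize(b,(400,373))]))"
```

```text
t 3.4 lane [-111.3  -21.9   58.4] zt [ 0.474  0.807 -0.352] xt [ 0.832 -0.279  0.48 ] q [ 0.84  0.93 -0.4   1.93 -0.91  1.1   0.06] F [-1.1  2.2 18.5] w -0.2
[np.float64(0.038), np.float64(-0.03), np.float64(-0.016)] [-107.4  -24.    70.4]
[np.float64(0.085), np.float64(-0.095), np.float64(-0.042)] [-105.3  -24.    91.3]
[np.float64(0.139), np.float64(-0.156), np.float64(-0.063)] [-101.2  -24.   111.9]
[np.float64(0.198), np.float64(-0.213), np.float64(-0.079)] [-95.  -24.  131.9]
[np.float64(0.262), np.float64(-0.266), np.float64(-0.091)] [-86.8 -24.  151.2]
[np.float64(0.331), np.float64(-0.314), np.float64(-0.098)] [-76.7 -24.  169.7]
[np.float64(0.403), np.float64(-0.356), np.float64(-0.1)] [-64.9 -24.  187. ]
[np.float64(0.479), np.float64(-0.391), np.float64(-0.097)] [-51.4 -24.  203. ]
[np.float64(0.557), np.float64(-0.421), np.float64(-0.089)] [-36.3 -24.  217.7]
[np.float64(0.637), np.float64(-0.444), np.float64(-0.076)] [-19.9 -24.  230.7]
[np.float64(0.718), np.float64(-0.46), np.float64(-0.059)] [ -2.2 -24.  242.1]
[np.float64(0.798), np.float64(-0.469), np.float64(-0.037)] [ 16.5 -24.  251.6]
[np.float64(0.878), np.float64(-0.471), np.float64(-0.01)] [ 36.1 -24.  259.2]
```

View pics/c2.png

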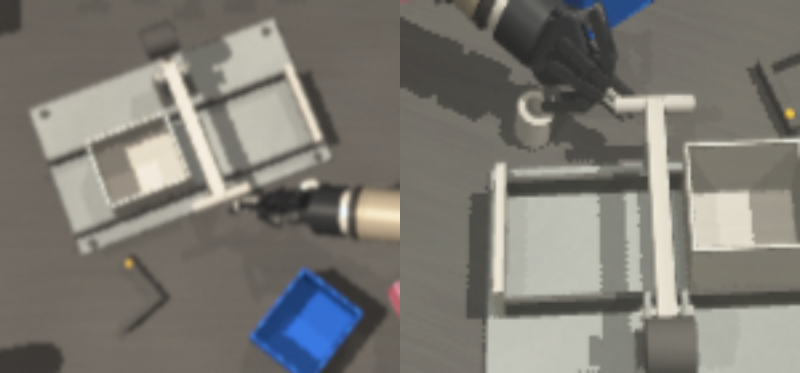

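Measured force is +18 N upward. The gripper's underside is probably resting on the bush, which is hidden under it in the top view. The next motion is straight up, so it unloads that contact and lifts the rod.

Call:
carry_out([
  [0.02,-0.02,-0.01,0,0,0],
  [0.04,-0.04,-0.02,0,0,0],
  [0.065,-0.07,-0.03,0,0,0],
  [0.085,-0.1,-0.04,0,0,0],
  [0.11,-0.13,-0.055,0,0,0],
  [0.14,-0.16,-0.065,0,0,0],
  [0.17,-0.19,-0.075,0,0,0],
  [0.2,-0.215,-0.08,0,0,0],
])

```text
time: 4.3
eef_pos: [520.9, -28.0, 129.3]
tcp_rot: [-1.934, -0.353, -0.468]
contact_force: [-1.8, -1.5, -0.1]
gripper_width: -0.1
gripper_force: 1.0
```

```bash
python3 -c "
from h import *
st()
off=np.array([-7.7,-24,-25.1])
lrow(*[np.round(np.array([110-210*np.cos(t),0,85+210*np.sin(t)])+off,1) for t in np.arange(0.35,1.3,.1)])
cap('scene','s3.png');b=cv2.imread('pics/s3.png')[160:320,180:390]
cv2.imwrite('pics/c3.png',cv2.resize(b,(788,600)))"
```

```text
t 4.3 lane [-95.6 -26.3 129.3] zt [ 0.475  0.803 -0.358] xt [ 0.834 -0.281  0.476] q [ 0.83  0.81 -0.42  1.93 -0.92  1.16 -0.04] F [-2.2 -0.8 -0.1] w -0.1
[np.float64(0.004), np.float64(-0.012), np.float64(0.005)] [-95.  -24.  131.9]
[np.float64(0.068), np.float64(-0.065), np.float64(-0.007)] [-86.8 -24.  151.2]
[np.float64(0.137), np.float64(-0.113), np.float64(-0.014)] [-76.7 -24.  169.7]
[np.float64(0.209), np.float64(-0.156), np.float64(-0.017)] [-64.9 -24.  187. ]
[np.float64(0.285), np.float64(-0.192), np.float64(-0.014)] [-51.4 -24.  203. ]
[np.float64(0.363), np.float64(-0.222), np.float64(-0.006)] [-36.3 -24.  217.7]
[np.float64(0.442), np.float64(-0.245), np.float64(0.006)] [-19.9 -24.  230.7]
[np.float64(0.523), np.float64(-0.262), np.float64(0.023)] [ -2.2 -24.  242.1]
[np.float64(0.604), np.float64(-0.272), np.float64(0.045)] [ 16.5 -24.  251.6]
[np.float64(0.683), np.float64(-0.274), np.float64(0.072)] [ 36.1 -24.  259.2]
```

View pics/c3.png

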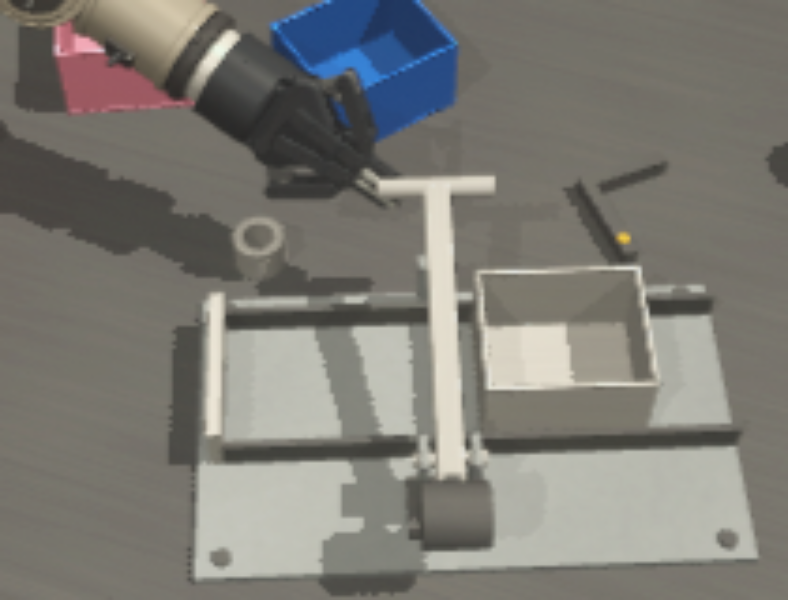

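Rod is rising on the fingers (crop (380–495,186)), and the bush stands where it was, at (258,240). Continuing the arc to about 1.25 rad.

Call:
carry_out([
  [0.03,-0.04,0.01,0,0,0],
  [0.06,-0.07,0.01,0,0,0],
  [0.095,-0.1,0.007,0,0,0],
  [0.13,-0.125,0.004,0,0,0],
  [0.165,-0.145,0.002,0,0,0],
  [0.2,-0.165,0,0,0,0],
  [0.24,-0.185,0,0,0,0],
  [0.28,-0.2,0.002,0,0,0],
  [0.32,-0.215,0.005,0,0,0],
  [0.36,-0.23,0.01,0,0,0],
  [0.4,-0.242,0.016,0,0,0],
  [0.44,-0.255,0.022,0,0,0],
])

```text
time: 5.55
eef_pos: [590.1, 5.7, 230.2]
tcp_rot: [-1.934, -0.353, -0.468]
contact_force: [-0.1, -1.2, -0.7]
gripper_width: -0.1
gripper_force: 0.2
```

```bash
python3 -c "
from h import *
st()
off=np.array([-7.7,-19,-25.1])
lrow(*[np.round(np.array([110-210*np.cos(t),0,85+210*np.sin(t)])+off,1) for t in np.arange(0.95,1.4,.1)])
c=cap('scene')
for t in (0.8,.9,1,1.1,1.3,1.5,1.65): print(t,proj(c,O+RL@np.array([110-210*np.cos(t),-40,85+210*np.sin(t)])),proj(c,O+RL@np.array([110-210*np.cos(t),40,85+210*np.sin(t)])))
cv2.imwrite('pics/c4.png',cv2.resize(c['img'][100:320,180:400,::-1],(600,600)))"
```

```text
t 5.55 lane [-18.9 -19.3 230.2] zt [ 0.475  0.804 -0.358] xt [ 0.834 -0.281  0.475] q [ 0.74  0.68 -0.46  1.82 -0.98  1.21 -0.26] F [-0.5 -1.1 -0.7] w -0.1
[np.float64(-0.003), np.float64(-0.003), np.float64(-0.002)] [-19.9 -19.  230.7]
[np.float64(0.078), np.float64(-0.02), np.float64(0.016)] [ -2.2 -19.  242.1]
[np.float64(0.158), np.float64(-0.03), np.float64(0.038)] [ 16.5 -19.  251.6]
[np.float64(0.238), np.float64(-0.032), np.float64(0.064)] [ 36.1 -19.  259.2]
[np.float64(0.316), np.float64(-0.027), np.float64(0.094)] [ 56.3 -19.  264.8]
0.8 (np.float64(283.6744754130879), np.float64(205.02474515517477)) (np.float64(313.88995925649857), np.float64(204.21932881608225))
0.9 (np.float64(283.9575988943347), np.float64(206.34490453605082)) (np.float64(314.738849628453), np.float64(205.52202867917842))
1 (np.float64(284.26716041353245), np.float64(208.52017409001627)) (np.float64(315.62102035432366), np.float64(207.67800600928376))
1.1 (np.float64(284.60094981322254), np.float64(211.57304169393663)) (np.float64(316.52778370883084), np.float64(210.70979385732912))
1.3 (np.float64(285.32914501281107), np.float64(220.33931489136495)) (np.float64(318.37363741004674), np.float64(219.42894879342063))
1.5 (np.float64(286.11131785418553), np.float64(232.54191619190613)) (np.float64(320.1812597326598), np.float64(231.5790569728997))
1.65 (np.float64(286.7089902500745), np.float64(243.7232392092694)) (np.float64(321.44587542208393), np.float64(242.71888811237284))
```

View pics/c4.png

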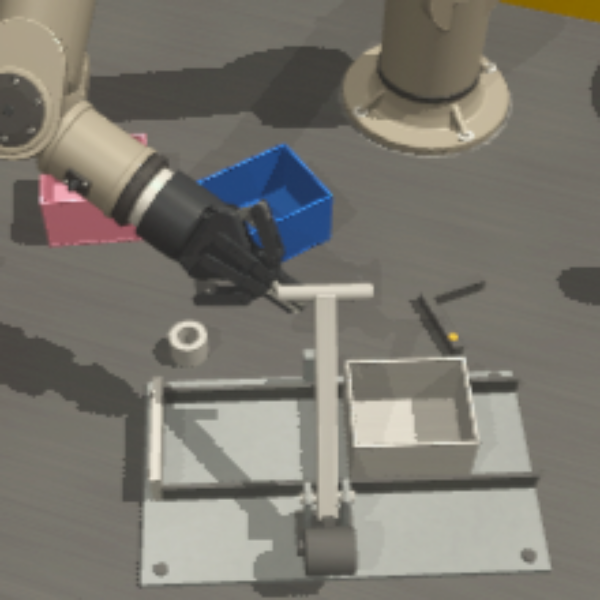

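Rod at crop (278–373,290), which is row 206 and a gate angle of about 0.93 with the fingers still under it. Pushing on past 1.1.

Call:
carry_out([
  [0.04,-0.01,0.01,0,0,0],
  [0.08,-0.02,0.016,0,0,0],
  [0.12,-0.025,0.026,0,0,0],
  [0.16,-0.03,0.038,0,0,0],
  [0.2,-0.03,0.05,0,0,0],
  [0.24,-0.032,0.064,0,0,0],
  [0.28,-0.03,0.078,0,0,0],
  [0.28,-0.03,0.078,0,0,0],
  [0.28,-0.03,0.078,0,0,0],
  [0.28,-0.03,0.078,0,0,0],
  [0.28,-0.03,0.078,0,0,0],
  [0.28,-0.03,0.078,0,0,0],
])

```text
time: 6.8
eef_pos: [650.5, 28.1, 261.7]
tcp_rot: [-1.935, -0.352, -0.467]
contact_force: [0.8, 0.1, -0.1]
gripper_width: 0.2
gripper_force: 0.0
```

Call:
carry_out([
  [-0.1,0,-0.1,0,0,0],
  [-0.2,0,-0.2,0,0,0],
  [-0.3,0,-0.4,0,0,0],
  [-0.3,0,-0.6,0,0,0],
  [-0.3,0,-0.8,0,0,0],
  [-0.3,0,-0.9,0,0,0],
  [-0.3,0,-0.9,0,0,0],
  [-0.3,0,-0.9,0,0,0],
])

```text
time: 7.6
eef_pos: [548.5, -181.4, 306.9]
tcp_rot: [-1.935, -0.352, -0.469]
contact_force: [-0.8, 0.5, -0.8]
gripper_width: 0.4
gripper_force: 0.0
```

```bash
python3 -c "
from h import *
st()
c=cap('scene')
cv2.imwrite('pics/c5.png',cv2.resize(c['img'][100:320,180:400,::-1],(600,600)))"
```

```text
t 7.6 lane [-123.9 -179.6  306.9] zt [ 0.476  0.803 -0.359] xt [ 0.833 -0.282  0.475] q [ 0.93  0.66 -0.36  1.6  -0.83  1.57 -0.34] F [-0.5  0.7 -0.8] w 0.4
```

View pics/c5.png

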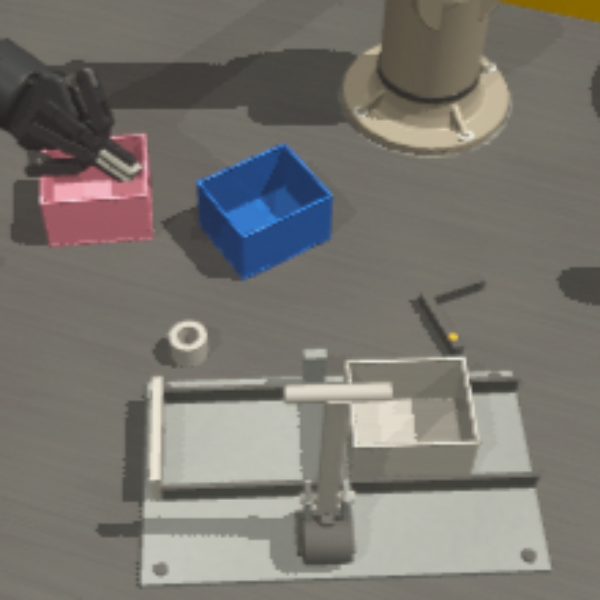

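Rod is at crop (285–392,392), row 243.7, which matches 1.65 rad: the gate is fully raised by itself. The bush is unmoved, and the tool is clear. Now I go behind the tray with the tool upright.

```bash
python3 -c "
from h import *
print(row((-90,40,300),0)); print(row((0,205,200),0))"
```

```text
[-0.147 -0.398  0.775 -0.661 -0.39   0.   ]
[-0.222 -0.32   1.62  -0.661 -0.39   0.   ]
```

Call:
carry_out([
  [-0.15,-0.4,0.78,-0.66,-0.39,0],
  [-0.15,-0.4,0.78,-0.66,-0.39,0],
  [-0.15,-0.4,0.78,-0.66,-0.39,0],
  [-0.15,-0.4,0.78,-0.66,-0.39,0],
  [-0.15,-0.4,0.78,-0.66,-0.39,0],
  [-0.15,-0.4,0.78,-0.66,-0.39,0],
  [-0.15,-0.4,0.78,-0.66,-0.39,0],
  [-0.15,-0.4,0.78,-0.66,-0.39,0],
  [-0.15,-0.4,0.78,-0.66,-0.39,0],
  [-0.15,-0.4,0.78,-0.66,-0.39,0],
  [-0.15,-0.4,0.78,-0.66,-0.39,0],
])

```text
time: 8.75
eef_pos: [501.3, 35.9, 298.8]
tcp_rot: [-3.089, -0.563, 0.002]
contact_force: [0.1, -0.0, 0.1]
gripper_width: -0.0
gripper_force: 0.0
```

```bash
python3 -c "
from h import *
st();print(row((0,205,200),0));print(row((0,205,40),0))"
```

```text
t 8.75 lane [-91.3  40.4 298.8] zt [-0.001  0.002 -1.   ] xt [ 1.    -0.001 -0.001] q [ 0.2   0.16 -0.44  1.85  0.07  1.15 -1.48] F [ 0.1 -0.1  0.1] w -0.0
[ 0.365 -0.658  0.396 -0.001  0.001 -0.   ]
[ 3.660e-01 -6.570e-01  1.036e+00 -1.000e-03  1.000e-03 -0.000e+00]
```

Call:
carry_out([
  [0.36,-0.66,0.2,0,0,0],
  [0.36,-0.66,0.2,0,0,0],
  [0.36,-0.66,0.2,0,0,0],
  [0.36,-0.66,0.2,0,0,0],
  [0.36,-0.66,0.4,0,0,0],
  [0.36,-0.66,0.6,0,0,0],
  [0.36,-0.66,0.8,0,0,0],
  [0.36,-0.66,0.95,0,0,0],
  [0.36,-0.66,1,0,0,0],
  [0.36,-0.66,1,0,0,0],
  [0.36,-0.66,1,0,0,0],
])

```text
time: 9.85
eef_pos: [529.4, 222.5, 51.2]
tcp_rot: [-3.09, -0.561, -0.003]
contact_force: [-0.0, 0.4, 0.9]
gripper_width: 0.4
gripper_force: 0.0
```

```bash
python3 -c "
from h import *
st();print(row((0,-20,45),0))"
```

```text
t 9.85 lane [  0.9 205.1  51.2] zt [ 0.002  0.    -1.   ] xt [ 1.    -0.002  0.002] q [-0.17  0.58 -0.44  1.91  0.36  0.72 -2.03] F [0.1 0.4 0.9] w 0.4
[-0.002  0.9    0.024 -0.    -0.001 -0.001]
```

Call:
carry_out([
  [0,0.08,0.03,0,0,0],
  [0,0.11,0.03,0,0,0],
  [0,0.14,0.03,0,0,0],
  [0,0.18,0.03,0,0,0],
  [0,0.22,0.03,0,0,0],
  [0,0.26,0.03,0,0,0],
  [0,0.3,0.03,0,0,0],
  [0,0.34,0.03,0,0,0],
  [0,0.38,0.03,0,0,0],
  [0,0.42,0.03,0,0,0],
  [0,0.46,0.03,0,0,0],
  [0,0.5,0.03,0,0,0],
])

```text
time: 11.05
eef_pos: [573.5, 106.2, 44.0]
tcp_rot: [-3.089, -0.563, -0.005]
contact_force: [-3.7, 4.8, 4.0]
gripper_width: 0.3
gripper_force: 2.7
```

Call:
carry_out([
  [0,0.04,0,0,0,0],
  [0,0.08,0,0,0,0],
  [0,0.12,0,0,0,0],
  [0,0.16,0,0,0,0],
  [0,0.2,0,0,0,0],
  [0,0.24,0,0,0,0],
  [0,0.28,0,0,0,0],
  [0,0.31,0,0,0,0],
  [0,0.34,0,0,0,0],
  [0,0.36,0,0,0,0],
])

```text
time: 12.05
eef_pos: [605.0, 21.6, 43.9]
tcp_rot: [-3.09, -0.563, -0.004]
contact_force: [-2.6, 6.1, 3.9]
gripper_width: -0.2
gripper_force: 3.0
```

```bash
python3 -c "
from h import *
st();c=cap('scene')
cv2.imwrite('pics/c6.png',cv2.resize(c['img'][140:320,200:400,::-1],(660,594)))"
```

```text
t 12.05 lane [ 0.6 -9.7 43.9] zt [ 0.003  0.001 -1.   ] xt [ 1.    -0.001  0.003] q [ 0.18  0.63 -0.42  1.84  0.36  0.75 -1.65] F [-0.2  6.6  3.9] w -0.2
```

View pics/c6.png

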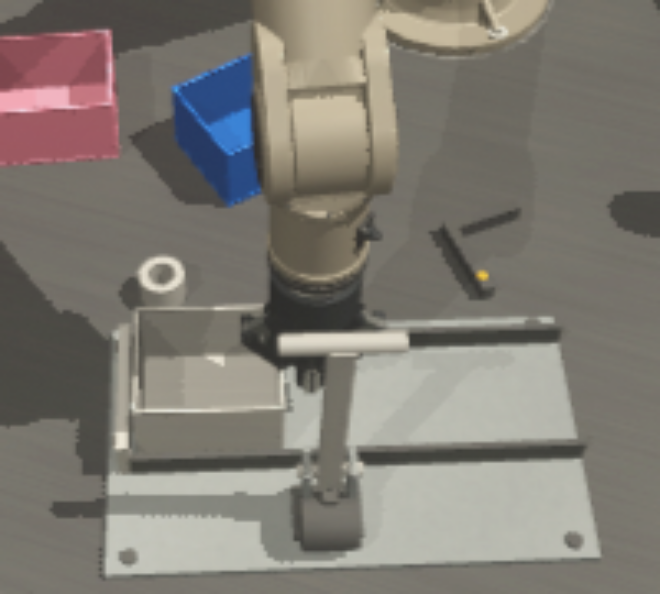

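The tray is nearly at the stop: left rim at crop x≈133 against the stop bar at x≈122. The gate is still up. Creeping the last millimetres while watching the force.

Call:
carry_out([
  [0,0.01,0,0,0,0],
  [0,0.02,0,0,0,0],
  [0,0.03,0,0,0,0],
  [0,0.035,0,0,0,0],
  [0,0.04,0,0,0,0],
])

```text
time: 12.6
eef_pos: [607.4, 15.8, 43.9]
tcp_rot: [-3.086, -0.566, -0.003]
contact_force: [-6.2, 12.7, 7.8]
gripper_width: -0.1
gripper_force: 6.9
```

Call:
carry_out([
  [0,0.006,0,0,0,0],
  [0,0.012,0,0,0,0],
  [0,0.018,0,0,0,0],
])

```text
time: 12.9
eef_pos: [607.2, 15.6, 43.9]
tcp_rot: [-3.081, -0.57, 0.001]
contact_force: [-12.6, 20.9, 11.3]
gripper_width: -0.1
gripper_force: 11.0
```

```bash
python3 -c "
from h import *
st()"
```

```text
t 12.9 lane [  0.5 -16.   43.9] zt [ 0.001  0.008 -1.   ] xt [1.    0.005 0.001] q [ 0.2   0.64 -0.43  1.83  0.36  0.75 -1.63] F [-4.4 24.  11.3] w -0.1
```

The advance has stopped and the force has risen to 24 N along the slide, so the tray is against the stop. Retreating.

Call:
carry_out([
  [0,-0.05,0,0,0,0],
  [0,-0.15,0,0,0,0],
  [0,-0.25,0,0,0,0],
  [0,-0.25,-0.2,0,0,0],
  [0,-0.25,-0.4,0,0,0],
  [-0.1,-0.25,-0.6,0,0,0],
  [-0.3,-0.25,-0.7,0,0,0],
  [-0.45,-0.25,-0.7,0,0,0],
  [-0.45,-0.25,-0.7,0,0,0],
  [-0.45,-0.25,-0.7,0,0,0],
  [-0.45,-0.25,-0.7,0,0,0],
])

```text
time: 14.0
eef_pos: [482.8, 26.1, 217.6]
tcp_rot: [3.091, 0.562, 0.002]
contact_force: [-0.2, 0.7, 0.4]
gripper_width: 0.1
gripper_force: 0.0
```

```bash
python3 -c "
from h import *
st()
c=cap('scene');t=cap('top')
for n,k in(('scene',c),('top',t)):
    g=cv2.cvtColor(k['img'],cv2.COLOR_RGB2GRAY)
    for x,z in((-57,88),(55,88)):
        print(n,x,[(y,int(cv2.getRectSubPix(g,(1,1),tuple(map(float,proj(k,O+RL@np.array([x,y,z])))))[0,0])) for y in range(-185,-20,5)])
    g2=[(th,int(cv2.getRectSubPix(g,(1,1),tuple(map(float,proj(k,O+RL@np.array([110-210*np.cos(th),-35,85+210*np.sin(th)])))))[0,0])) for th in (1.4,1.5,1.55,1.6,1.65,1.7,1.75)]
    print(g2)
c0=__import__('pickle').load(open('c0.pkl','rb'))['scene']
d=(cv2.absdiff(c['img'],c0['img']).max(2)>40).astype('uint8')
n,_,s,ce=cv2.connectedComponentsWithStats(d)
print([(list(map(int,s[i])),) for i in range(1,n) if s[i,4]>25])"
```

```text
t 14.0 lane [-112.1   37.7  217.6] zt [ 0.001 -0.001 -1.   ] xt [ 1.    -0.001  0.001] q [ 0.3   0.22 -0.55  1.99  0.14  0.97 -1.53] F [0.1 0.7 0.4] w 0.1
scene -57 [(-185, 73), (-180, 76), (-175, 78), (-170, 132), (-165, 152), (-160, 148), (-155, 153), (-150, 152), (-145, 151), (-140, 163), (-135, 167), (-130, 168), (-125, 159), (-120, 145), (-115, 140), (-110, 135), (-105, 129), (-100, 129), (-95, 130), (-90, 135), (-85, 142), (-80, 142), (-75, 143), (-70, 142), (-65, 141), (-60, 140), (-55, 143), (-50, 141), (-45, 144), (-40, 114), (-35, 115), (-30, 114), (-25, 114)]
scene 55 [(-185, 95), (-180, 140), (-175, 169), (-170, 150), (-165, 137), (-160, 134), (-155, 120), (-150, 111), (-145, 112), (-140, 110), (-135, 108), (-130, 116), (-125, 125), (-120, 137), (-115, 144), (-110, 149), (-105, 152), (-100, 157), (-95, 161), (-90, 158), (-85, 156), (-80, 156), (-75, 154), (-70, 149), (-65, 141), (-60, 135), (-55, 132), (-50, 128), (-45, 133), (-40, 175), (-35, 182), (-30, 182), (-25, 182)]
[(1.4, 113), (1.5, 115), (1.55, 110), (1.6, 119), (1.65, 212), (1.7, 149), (1.75, 182)]
top -57 [(-1
[... 906 characters left out ...]
5, 102)]
[([102, 0, 26, 14, 235],), ([130, 0, 10, 8, 41],), ([295, 0, 77, 97, 3613],), ([332, 0, 28, 49, 694],), ([125, 9, 9, 14, 65],), ([110, 25, 8, 9, 35],), ([113, 28, 49, 61, 1052],), ([362, 76, 8, 24, 31],), ([297, 87, 2, 16, 29],), ([308, 103, 12, 5, 34],), ([131, 117, 118, 20, 845],), ([319, 126, 13, 15, 60],), ([151, 135, 90, 98, 2586],), ([227, 136, 42, 6, 108],), ([290, 138, 46, 51, 1244],), ([195, 152, 4, 23, 66],), ([238, 217, 22, 14, 98],), ([235, 218, 120, 66, 3000],), ([242, 239, 33, 3, 65],), ([221, 248, 5, 30, 71],), ([276, 282, 10, 8, 75],), ([306, 283, 6, 19, 40],), ([232, 289, 39, 8, 236],), ([216, 291, 14, 5, 55],), ([262, 298, 26, 15, 252],), ([289, 303, 21, 7, 107],)]
```

The rim spans y≈-170 to -40 in both views (home), the gate is at 1.65, the arm is clear, and the bush is still at scene (249,224). Handing in.

```bash
python3 -c "
from h import *
print(workorder.finish_job())"
```

```text
the job is handed in; nothing more can be done
None
```

The job is handed in at about 14 s on the robot's clock, with no verdict returned: the gate stays raised by itself at about 1.65 rad, the box is against the end stop, the robot is clear, and I saw no bystander moved, though the gripper probably rested briefly on the bush (about 18 N).

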